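# Prove the retightened friction hinge on a tabla block case

## Robot

A 7-joint arm with a two-finger parallel gripper is mounted at the origin on the work surface. World frame = base frame: x ahead of the robot, y to its left, z up, the work surface at z = 0. Lengths are in m, angles in rad, forces in N, time in s.
With the tool pointing down it reaches from about 0.4 to 0.85 m from the base axis. Payload 4.5 kg.
Tool frame: the origin (TCP) lies on the centre line of the jaws, within the pads' length; the fingertips stand 11 mm ahead of it and the grasp point (between the pads) lies 8 mm behind it; z points along the fingers, x is the direction in which the jaws open and shut, and the axes are right-handed (so a half turn about z gives the same grasp; the last joint's range is limited). The gripper opens to 88 mm and grips with 3 to 60 N. Pads are 18 mm wide; open, the fingers measure 123 mm over their backs; the gripper's body (75 mm by 187 mm) begins 45 mm behind the grasp point.
Start: joints at [1.326, 0.689, -0.195, 1.565, 0.157, 0.902, -0.215], TCP at [0.172, -0.601, 0.25] pointing down, gripper open.
Joint ranges: [-3.01, 3.01], [-0.46, 2.08], [-1.47, 1.51], [0.13, 2.56], [-1, 4.14], [0.04, 2.09], [-2.66, 2.66]. Speed limits (rad/s): [2.57, 2.57, 3.14, 3.14, 3.14, 3.14, 3.14].

## Interface

Orientations are given as a unit quaternion [x, y, z, w].
In Python, from plant import r, vision, order, nets gives the robot as it stands.
- The arm moves only by the tool send_rows, never from a script. Its argument "series" is a list of rows, each an object with "delta_pos": the shift along the tool's x, y, z in cm, a list of three; "turn": the turn about the tool's z in degrees; "jaw": the closure, from 0 (fully open) to 1 (shut). In form: [{"delta_pos": [x, y, z], "turn": turn, "jaw": jaw}, ...]. A call has 1 to 8 rows; each row is the pose to reach, as a shift and turn from the pose commanded when the call began, along the tool's axes at that moment; what a row does not reach only later rows make up. A row lasts 1/12 s, in which the tool goes at most 41.7 mm and 7.16 degrees, less where a joint would pass 70% of its speed; a pose out of reach is approached as far as the arm can. A call with a gripper value outside its range is refused whole. The fingers move at their own pace and stop on an object; "force" is the grip in N (left out, the last holds). Time passes only in rows, so rows that repeat a pose let the fingers close. It gives the time, the measured TCP pose, the force and the opening at its end, in the units of the state.
- r.get_state(): the state, without advancing time (a new reading comes with each control period).
- vision.snapshot(name): name is "side" or "top"; returns the picture (400x640x3 uint8, blue, green, red); there is no depth.
- vision.camera_params(name): a dict with "intrinsics" (3x3 intrinsics, pixels), "D" ([k1, k2, p1, p2, k3] as OpenCV has them; the pictures are not rectified), "extrinsics" (4x4, takes a point from world to camera coordinates). Camera axes: x right, y down, z forward; pixel columns grow to the right and rows downward; lengths in m; the calibration is good to about 2 mm. A picture is of the moment at which its call begins. camera_params takes no time and is no camera call.
- order.finish_job(): hands the job in, once; it reports no verdict.
Trained networks look in the newest picture that a camera, given by its name, has taken for a name from the list of things; names that differ only in an ending like _2 or _b are one class to them, and where a whole thing is asked for, a point or a joint stands for the part that bears it (a point fixed in the world has none). Each returns a list of dicts, best first, with "score" (0 to 1); they miss things now and then, are a little off and sometimes report something else, mostly with a low value. They report only what shows in the picture. A call takes as long as a camera call.
- nets.boxes_of(camera, label): "location" ([row, column] as shares, 0 to 1, of the picture: columns of its width, rows of its height, amid what is visible of it).
- nets.trace(camera, label): "region" (400x640 bool, what is visible of it) and "location" ([row, column] as shares, 0 to 1, of the picture: columns of its width, rows of its height, amid what is visible of it).
The state is a dict: "clock": time; "q": joint angles; "qd": joint speeds; "joint_torque": joint torques, N m; "tool_pos": TCP position; "eef_rot": TCP orientation; "contact_force": force on the tool from outside, world axes, zero at the start; "moment": the same for the moment, N m; "opening": opening from 0.0 (shut) to 1.0 (fully open).
Only numpy, scipy, OpenCV 4.12 (cv2) and the standard library are available. Lean on these libraries where they do the work, as an engineer would, in place of code of your own. Each camera call takes 0.05 s, during which the arm holds its last target.

## Task

The friction hinge of the tuning-block case has just been retightened: lift its lid by the brass knob to about 50 degrees open (it may stand anywhere from 40 to 60, and must never go past 70), let go of it completely and give it two seconds to show that it stays there. Then, with shut fingertips, press straight down on the brass rail on the lid's free edge with a steady 7 N or so for two seconds, never more than 12 N, to prove that the lid does not sag, and take the hand away, leaving the lid standing open. Do not let the lid drop, and leave everything else on the bench where it is.

Things in the scene. Friction and masses are not known exactly. Their poses are not given: they have to be found in the camera images.
- case: Plywood case for tuning blocks, 190 mm deep (x), 240 mm wide (y), 85 mm high, walls 9 mm, fixed to the bench. Origin: centre of its underside on the bench; its +x points from the front (knob side) to the hinge side, +z up. Its place and yaw vary.
- lid (a joint): Lid angle (rad): 0 shut, grows as the front edge rises, stop at 1.7; starts between 0 and 0.15. Dark sheesham board 190 x 240 x 12 mm, 0.35 to 0.55 kg. The friction hinge resists with 2.2 N m both ways, rigid until it slips: the knob takes 11 to 14 N to raise; a straight push down on the rail slips the lid only above some 14 N at 40 degrees, 18 N at 50.
- hinge (a point): Point on the hinge axis, middle of the case's far top edge, 95 mm beyond the case's centre in x, 85.5 mm above the bench. Turns with the lid: y axis along the hinge, x axis from the free edge to the hinge, z axis square to the board, out of its top face. The lid's underside lies in its x-y plane.
- knob (a point): Centre of the brass ball knob, 24 mm in diameter, on a 10 mm thick stem, 28 mm in front of the middle of the lid's front edge; in the frame of point hinge at x -218, y 0, z +6 mm. It moves with the lid. The ball can turn between fingers that close along the hinge's direction.
- rail_low (a point): Middle of the axis of the brass press rail at its lowest setting, in the frame of point hinge at x -170, y 0, z +21 mm. The rail, a round bar 14 mm thick, 200 mm long, parallel to the hinge, sits on two stiff slanting screws that set it 0 to 18 mm further out along (-0.7, 0, +0.7) of that frame, differently each time and not measured: find it by touch. Press some 60 mm to one side of the knob.
- block_a: Spare sheesham tuning block, a wooden cylinder 30 mm in diameter, 75 mm long, lying; origin under its middle at the start. Leave alone.
- block_b: The other spare tuning block, darker, same size; origin under its middle at the start. Leave alone.
- punch: Iron nail punch, square bar 125 mm long, 14 mm thick at most, lying; origin under its middle. Leave alone.
- cork: Cork sanding block 100 x 60 x 35 mm; origin centre of its underside. Leave alone.
- pumice: Oval grey pumice stone 90 x 60 x 34 mm; origin centre of its underside. Leave alone.
- cup: Unglazed clay tea cup, 66 mm in diameter, 62 mm high, standing beside the case; origin centre of its underside. Leave alone.
- hammer: Small hammer with a wooden handle and a brass head, 200 mm long, lying; origin under its middle. Leave alone.

How it is judged:
On the way, in this order (a step that is already met when the one before it is completed fails the run):
1. the lid has been raised to between 40 and 60 degrees, let go, and stays there by itself for 1 s with nothing touching it (value of joint lid between 0.698 and 1.047 rad and velocity of joint lid between -0.04 and 0.04 rad/s and contact force between anything else and lid below 0.2 N), for 1 s.
2. the fingers press on the brass rail with 4 to 10 N for 1 s while the lid stays between 40 and 60 degrees (value of joint lid between 0.698 and 1.047 rad and contact force between the fingers and rail_c0 between 4 and 10 N), for 1 s.
At the end, for the whole second after the job is handed in: The lid stands open by itself between 40 and 60 degrees (0.698 to 1.047 rad), at rest (under 0.04 rad/s), touched by nothing (all of step 1).
It fails at once if the brass rail is pressed with more than 12 N (contact force between the fingers and rail_c0 above 12 N).
It fails at once if the lid goes past 70 degrees (value of joint lid above 1.222 rad).
It fails at once if the lid drops (turns shut faster than 1 rad/s) (velocity of joint lid below -1 rad/s).
It fails at once if a bystander is moved by more than 15 mm (distance of any of block_a, block_b, punch, cork, pumice, cup, hammer from where it was at the start of the episode above 0.015 m).
It also fails if it takes over 64 s, if anything falls off the work surface, if the arm or the gripper's body presses on something with over 40 N, if the wrist force passes 120 N, or if a joint passes its speed limit or range.

## Working session

There is one attempt and no reset: what is moved stays moved. The work goes in short steps, Python scripts to look and compute and a tool call to move; the robot and the scene stay as the last step left them, time stands still between calls to the robot, and variables do not carry over. Pictures are saved under pics/ and viewed, and the job is handed in when it is done.

Besides the shell and the picture viewer there is one more tool, called after ">>>" as a command line: name --argument value ..., lists and objects as JSON in quotes. send_rows: Moves the arm, as the interface text tells. Its arguments: {"type":"object","properties":{"series":{"type":"array"},"force":{"type":"number"}},"required":["series"]}

```bash
ls; mkdir -p pics
python3 - <<'E'
from plant import r, vision, order, nets
import cv2
print(r.get_state())
for n in("side","top"):
    im=vision.snapshot(n); cv2.imwrite(f"pics/{n}0.png",im)
    p=vision.camera_params(n); print(n,p)
    for l in("case","lid","knob","rail_low","hinge"):
        print(n,l,[(d['score'],d['location'][0]*400,d['location'][1]*640) for d in nets.boxes_of(n,l)][:3])
E
```

```text
pics
{'clock': 0.0, 'q': array([ 1.3257915 ,  0.68995973, -0.19448393,  1.56632034,  0.15729637,
        0.90248605, -0.21512897]), 'qd': array([-3.69486076e-04, -1.32607803e-03,  4.15461438e-05, -2.07417074e-04,
        6.04912489e-04,  1.16119316e-03,  5.06599421e-04]), 'joint_torque': array([ 2.16493127e-04, -5.27563512e+01, -1.26640566e+00, -1.53428507e+01,
       -5.25018037e-02,  6.60380727e-03,  1.88407257e-04]), 'tool_pos': array([ 0.17178023, -0.60031039,  0.24893069]), 'eef_rot': array([ 7.98508555e-01, -6.01982800e-01, -7.54007280e-04, -4.77237383e-04]), 'contact_force': array([-0.05364749,  0.03306705, -0.82808712]), 'moment': array([0.0417866 , 0.01923377, 0.00280212]), 'opening': 1.0027614143449997}
side {'intrinsics': array([[451.73472272,   0.        , 321.39391661],
       [  0.        , 451.73472272, 198.82658173],
       [  0.        ,   0.        ,   1.        ]]), 'D': array([-0.0270551,  0.       ,  0.       ,  0.       ,  0.       ]), 'extrinsics': array([[-0.87901185, -0.47677497,  0.00487789,  0.47952663],
       [-0.37307422,  0.68138013, -0.62971164,  0.294
[... 485 characters left out ...]
66814],
       [  0.        ,   0.        ,   1.        ]]), 'D': array([0.01178774, 0.        , 0.        , 0.        , 0.        ]), 'extrinsics': array([[ 0.01429967, -0.99981281, -0.01303348, -0.04309908],
       [-0.985513  , -0.0118897 , -0.16918265,  0.57895441],
       [ 0.16899602,  0.01526392, -0.98549853,  1.36764411],
       [ 0.        ,  0.        ,  0.        ,  1.        ]])}
top case [(0.85, 200.07999999999998, 306.30400000000003)]
top lid [(0.66, 199.2, 306.496)]
top knob [(0.78, 200.59999999999997, 305.216), (0.66, 202.4, 303.872)]
top rail_low [(0.84, 202.0, 306.688), (0.25, 262.88, 164.928), (0.15, 206.2, 443.58400000000006)]
top hinge [(0.61, 200.8, 305.59999999999997)]
```

View pics/side0.png

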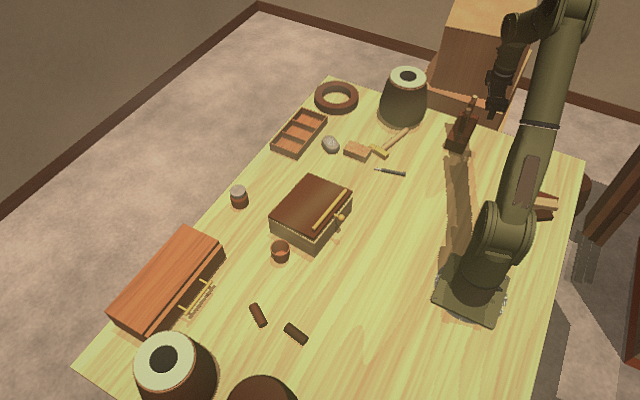

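View pics/top0.png

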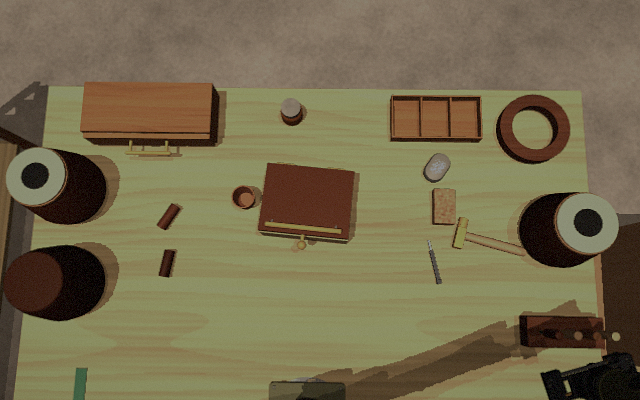

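The side view shows the case in mid-bench with its knob near (340,217). The top view has the lid at about (265-355,163-240), its knob near (300,244) facing the robot, and the cup at (244,197). I'll zoom in.

Run:
```python
import cv2
a=cv2.imread("pics/side0.png")[165:265,255:365]; b=cv2.imread("pics/top0.png")[150:260,240:370]
cv2.imwrite("pics/side0z.png",cv2.resize(a,None,fx=6,fy=6-0.1,interpolation=cv2.INTER_CUBIC)) 
cv2.imwrite("pics/top0z.png",cv2.resize(b,None,fx=5,fy=5,interpolation=cv2.INTER_CUBIC))
```

```text
(no output)
```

View pics/side0z.png

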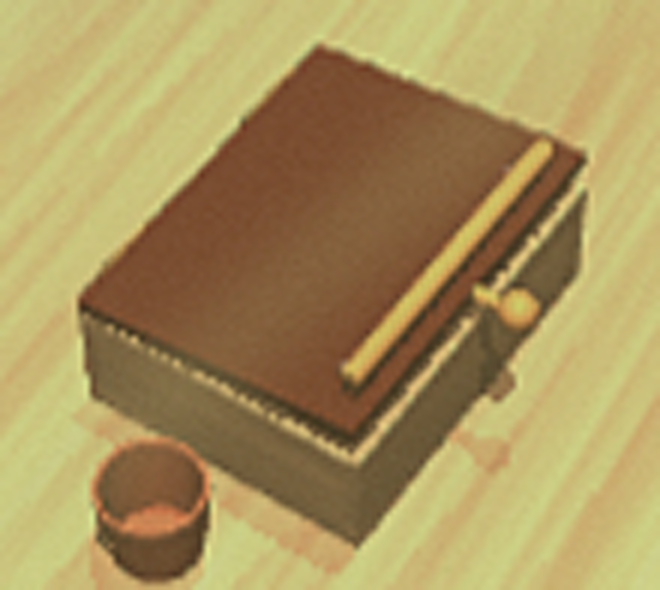

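View pics/top0z.png

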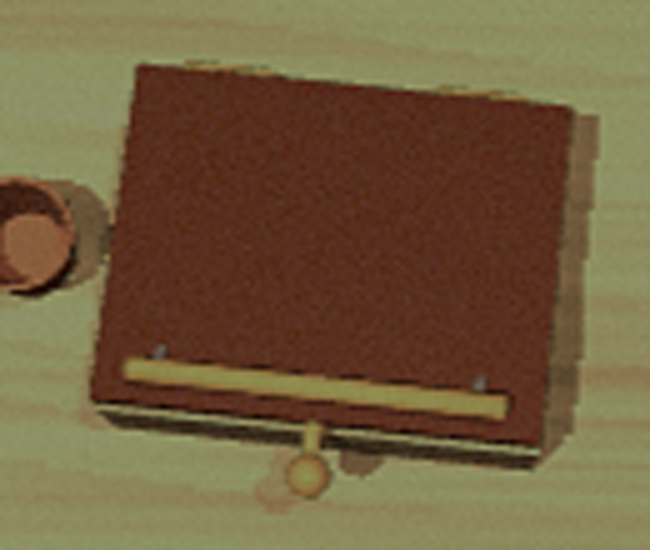

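```bash
cat > h.py <<'E'
import numpy as np, cv2
from scipy.optimize import least_squares
from scipy.spatial.transform import Rotation as R
from plant import r, vision, order, nets
C={n:vision.camera_params(n) for n in("side","top")}
def proj(n,P):
    p=C[n]; E=p['extrinsics']
    return cv2.projectPoints(np.atleast_2d(P).astype(float),cv2.Rodrigues(E[:3,:3])[0],E[:3,3],p['intrinsics'],p['D'])[0][:,0]
def tri(a,b):
    f=lambda X: np.r_[proj("side",X)[0]-a,proj("top",X)[0]-b]
    s=least_squares(f,[.5,0,.1]); return s.x,s.fun
def hinge_to_world(x,y,yaw,lid,P):
    P=np.atleast_2d(P).astype(float)
    # free edge at -x rises: rotation about +y by +lid sends -x to +z
    Q=P@R.from_euler('y',lid).as_matrix().T+[.095,0,.0855]
    return Q@R.from_euler('z',yaw).as_matrix().T+[x,y,0]
E
python3 - <<'E'
from h import *
Z={"side":(255,165,6,5.9),"top":(240,150,5,5)}
def px(n,u,v):
    a,b,fx,fy=Z[n]; return np.array([a+(u+.5)/fx-.5,b+(v+.5)/fy-.5])
obs={"side":dict(knob=(519,307),fr=(585,157),fl=(355,432),br=(320,45),bl=(82,303),rr=(546,147),rl=(350,375)),
"top":dict(knob=(307,475),fr=(540,447),fl=(92,402),br=(573,107),bl=(137,65),rr=(508,406),rl=(124,369))}
L=lambda s:dict(knob=(-.218,0,.006),fr=(-.19,-.12,.012),fl=(-.19,.12,.012),br=(0,-.12,.012),bl=(0,.12,.012),rr=(-.17-.7*s,-.1,.021+.7*s),rl=(-.17-.7*s,.1,.021+.7*s))
def f(p):
    o=[];l=L(p[4])
    for n in obs:
        for k,uv in obs[n].items():
            o.append(proj(n,hinge_to_world(*p[:4],l[k]))[0]-px(n,*uv))
    return np.ravel(o)
s=least_squares(f,[.6,0,0,.05,.005]); print(s.x.round(4)); print(s.fun.reshape(-1,2).round(2))
print("knob fit",hinge_to_world(*s.x[:4],[-.218,0,.006]),"tri",tri(px("side",519,307),px("top",307,475)))
for k in ("rr","rl"):print(k,hinge_to_world(*s.x[:4],L(s.x[4])[k]),tri(px("side",*obs["side"][k]),px("top",*obs["top"][k])))
st=r.get_state();print(R.from_quat(st['eef_rot']).as_matrix().round(3))
E
```

```text
[ 0.5824  0.0064 -0.088   0.1114  0.006 ]
[[ 0.23  0.53]
 [ 0.59 -1.28]
 [ 0.11 -0.07]
 [ 0.05 -0.53]
 [-0.71 -0.52]
 [ 0.01 -0.14]
 [-0.01  0.82]
 [ 0.23  0.53]
 [ 0.28 -0.16]
 [-0.93 -0.31]
 [-0.1  -0.14]
 [-0.32 -0.2 ]
 [-0.19  0.28]
 [ 0.46  0.03]]
knob fit [[0.46187377 0.01700737 0.11570359]] tri (array([0.46286673, 0.01745031, 0.11860954]), array([-0.0623339 , -0.01516227,  0.01326189,  0.04894005]))
rr [[ 0.49855781 -0.08661956  0.12992621]] (array([ 0.49924797, -0.08721335,  0.12834109]), array([-0.11840806, -0.02912436,  0.02416721,  0.08902049]))
rl [[0.51614346 0.1126058  0.12992621]] (array([0.51557405, 0.11312226, 0.13542556]), array([ 0.04688877,  0.01291352, -0.0106101 , -0.03818649]))
[[ 0.275 -0.961 -0.   ]
 [-0.961 -0.275 -0.   ]
 [ 0.     0.    -1.   ]]
```

The fit agrees with the given sizes to about 1 px. It puts the knob at about (0.462, 0.017, 0.117), the lid at 0.11 rad and the case yaw at -5°. Next I move over the knob.

>>> send_rows --series '[{"delta_pos": [-2, -3.3, 0], "turn": 5, "jaw": 0}, {"delta_pos": [-4, -6.6, 0], "turn": 10, "jaw": 0}, {"delta_pos": [-6, -9.9, 0], "turn": 15, "jaw": 0}, {"delta_pos": [-8, -13.2, 0], "turn": 21, "jaw": 0}, {"delta_pos": [-10, -16.5, 0], "turn": 21, "jaw": 0}, {"delta_pos": [-12, -19.8, 0], "turn": 21, "jaw": 0}, {"delta_pos": [-14, -23.1, 0], "turn": 21, "jaw": 0}, {"delta_pos": [-16, -26.4, 0], "turn": 21, "jaw": 0}]' --force 45

```text
clock: 1.27
tool_pos: [0.383, -0.3729, 0.25]
eef_rot: [-0.675, 0.737, -0.0, 0.0]
contact_force: [1.3, -0.7, 0.9]
opening: 1.0
```

```bash
cat >> h.py <<'E'
POSE=(.5824,.0064,-.088)
def to(target,yawx=np.deg2rad(-95.04)):
    st=r.get_state(); M=R.from_quat(st['eef_rot']).as_matrix()
    d=M.T@(np.array(target)-st['tool_pos'])*100
    a=np.arctan2(M[1,0],M[0,0]); t=-np.rad2deg((yawx-a+np.pi)%(2*np.pi)-np.pi)
    print("t",round(st['clock'],2),"tcp",st['tool_pos'].round(4),"F",st['contact_force'].round(1),"op",round(st['opening'],3),"delta",d.round(2),"turn",round(t,2))
E
python3 -c "
from h import *
to([.462,.017,.25])"
```

```text
t 1.27 tcp [ 0.383  -0.3729  0.25  ] F [ 1.3 -0.7  0.9] op 1.0 delta [-3.954e+01 -4.460e+00 -1.000e-02] turn 0.02
```

>>> send_rows --series '[{"delta_pos": [-4, -0.5, 0], "turn": 0, "jaw": 0}, {"delta_pos": [-8, -1, 0], "turn": 0, "jaw": 0}, {"delta_pos": [-12, -1.4, 0], "turn": 0, "jaw": 0}, {"delta_pos": [-16, -1.8, 0], "turn": 0, "jaw": 0}, {"delta_pos": [-20, -2.3, 0], "turn": 0, "jaw": 0}, {"delta_pos": [-24, -2.7, 0], "turn": 0, "jaw": 0}, {"delta_pos": [-28, -3.2, 0], "turn": 0, "jaw": 0}, {"delta_pos": [-32, -3.6, 0], "turn": 0, "jaw": 0}]'

```text
clock: 1.93
tool_pos: [0.4461, -0.0568, 0.25]
eef_rot: [-0.675, 0.737, -0.0, 0.0]
contact_force: [1.0, -0.5, 0.2]
opening: 1.001
```

>>> send_rows --series '[{"delta_pos": [-3, -0.4, 0], "turn": 0, "jaw": 0}, {"delta_pos": [-5, -0.6, 0], "turn": 0, "jaw": 0}, {"delta_pos": [-6.5, -0.8, 0], "turn": 0, "jaw": 0}, {"delta_pos": [-7.5, -0.9, 0], "turn": 0, "jaw": 0}, {"delta_pos": [-7.5, -0.9, 0], "turn": 0, "jaw": 0}, {"delta_pos": [-7.5, -0.9, 0], "turn": 0, "jaw": 0}]'

```text
clock: 2.43
tool_pos: [0.4612, 0.0147, 0.2497]
eef_rot: [-0.675, 0.737, -0.0, -0.0]
contact_force: [-0.3, -0.7, -0.4]
opening: 0.996
```

```bash
python3 -c "
from h import *
to([.462,.017,.113])
a=vision.snapshot('top');b=vision.snapshot('side')
cv2.imwrite('pics/t1.png',np.vstack([cv2.resize(a[130:270,220:400],None,fx=3,fy=2,interpolation=2),cv2.resize(b[100:270,240:420],None,fx=3,fy=1.8,interpolation=2)]))
print(proj('top',r.get_state()['tool_pos']),proj('side',r.get_state()['tool_pos']))"
```

```text
t 2.43 tcp [0.4612 0.0147 0.2497] F [-0.3 -0.7 -0.4] op 0.996 delta [-0.24 -0.06 13.67] turn 0.03
[[299.60813714 240.31138349]] [[343.780989  190.5134614]]
```

View pics/t1.png

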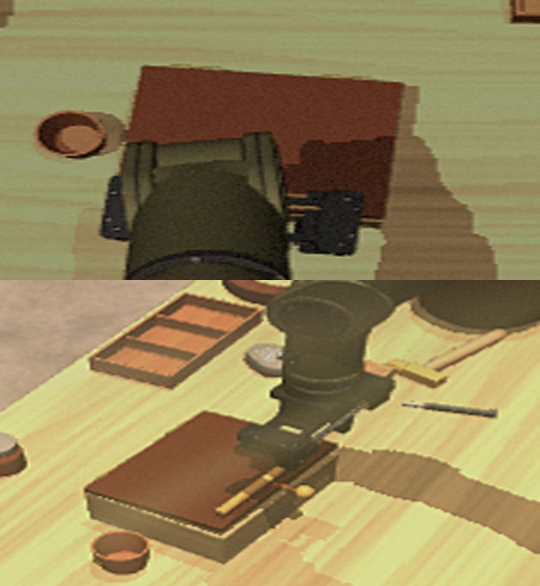

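The gripper is above the knob, with its jaws along the hinge direction. The knob shows at side pixel (341,217), clear of the hand. Descending.

>>> send_rows --series '[{"delta_pos": [-0.2, -0.1, 3], "turn": 0, "jaw": 0}, {"delta_pos": [-0.2, -0.1, 6], "turn": 0, "jaw": 0}, {"delta_pos": [-0.2, -0.1, 9], "turn": 0, "jaw": 0}, {"delta_pos": [-0.2, -0.1, 11], "turn": 0, "jaw": 0}, {"delta_pos": [-0.2, -0.1, 12.3], "turn": 0, "jaw": 0}, {"delta_pos": [-0.2, -0.1, 13.2], "turn": 0, "jaw": 0}, {"delta_pos": [-0.2, -0.1, 13.6], "turn": 0, "jaw": 0}, {"delta_pos": [-0.2, -0.1, 13.6], "turn": 0, "jaw": 0}]'

```text
clock: 3.2
tool_pos: [0.4622, 0.0163, 0.1133]
eef_rot: [-0.675, 0.738, 0.0, -0.0]
contact_force: [-0.9, 0.2, 0.6]
opening: 1.002
```

>>> send_rows --series '[{"delta_pos": [0, 0, 0], "turn": 0, "jaw": 0.5}, {"delta_pos": [0, 0, 0], "turn": 0, "jaw": 0.5}, {"delta_pos": [0, 0, 0], "turn": 0, "jaw": 0.6}, {"delta_pos": [0, 0, 0], "turn": 0, "jaw": 0.6}]' --force 8

```text
clock: 3.53
tool_pos: [0.4628, 0.0171, 0.1144]
eef_rot: [-0.675, 0.737, -0.0, 0.001]
contact_force: [-1.0, 0.1, -0.7]
opening: 0.718
```

```bash
python3 -c "
from h import *
to([.462,.017,.113])
a=vision.snapshot('top');b=vision.snapshot('side')
cv2.imwrite('pics/t2.png',cv2.resize(b[130:250,260:400],None,fx=5,fy=5,interpolation=2))"
```

```text
t 3.53 tcp [0.4628 0.0171 0.1144] F [-1.   0.1 -0.7] op 0.718 delta [0.01 0.08 0.14] turn 0.01
```

View pics/t2.png

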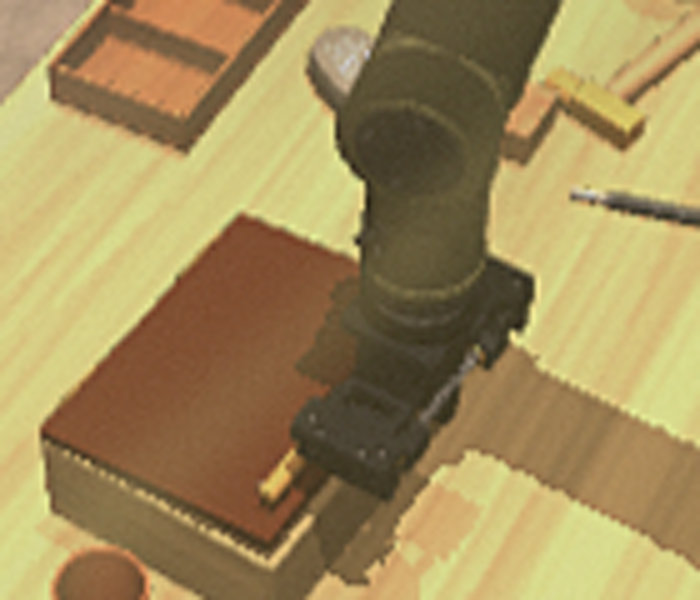

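The body is clear of the rail and lid. The knob is hidden, so I close and check the opening, which should be about 0.27.

>>> send_rows --series '[{"delta_pos": [0, 0, 0], "turn": 0, "jaw": 1}, {"delta_pos": [0, 0, 0], "turn": 0, "jaw": 1}, {"delta_pos": [0, 0, 0], "turn": 0, "jaw": 1}, {"delta_pos": [0, 0, 0], "turn": 0, "jaw": 1}, {"delta_pos": [0, 0, 0], "turn": 0, "jaw": 1}, {"delta_pos": [0, 0, 0], "turn": 0, "jaw": 1}, {"delta_pos": [0, 0, 0], "turn": 0, "jaw": 1}]' --force 45

```text
clock: 4.22
tool_pos: [0.4625, 0.0182, 0.1137]
eef_rot: [-0.676, 0.737, 0.0, 0.001]
contact_force: [-0.7, 4.9, 0.3]
opening: 0.245
```

>>> send_rows --series '[{"delta_pos": [0, 0, 0], "turn": 0, "jaw": 1}, {"delta_pos": [0, 0, 0], "turn": 0, "jaw": 1}, {"delta_pos": [0, 0, 0], "turn": 0, "jaw": 1}, {"delta_pos": [0, 0, 0], "turn": 0, "jaw": 1}]'

```text
clock: 4.55
tool_pos: [0.4625, 0.0181, 0.1137]
eef_rot: [-0.676, 0.737, 0.0, 0.001]
contact_force: [-0.2, 5.9, -0.9]
opening: 0.25
```

```bash
python3 -c "
from h import *
to([.462,.017,.113])
k=lambda l:hinge_to_world(*POSE,l,[-.218,0,.006])[0]
for l in (.1114,.2,.3,.4,.5,.6,.7,.8,.87,.9):
  print(l,((k(l)-k(.1114))*100).round(2), 'tool', (R.from_quat(r.get_state()['eef_rot']).as_matrix().T@(k(l)-k(.1114))*100).round(2))"
```

```text
t 4.55 tcp [0.4625 0.0181 0.1137] F [-0.2  5.9 -0.9] op 0.25 delta [0.12 0.04 0.07] turn 0.1
0.1114 [0. 0. 0.] tool [0. 0. 0.]
0.2 [ 0.35 -0.03  1.9 ] tool [-0.   -0.35 -1.9 ]
0.3 [ 0.95 -0.08  4.  ] tool [-0.   -0.95 -4.  ]
0.4 [ 1.75 -0.15  6.02] tool [-0.   -1.75 -6.02]
0.5 [ 2.74 -0.24  7.96] tool [-0.   -2.76 -7.96]
0.6 [ 3.93 -0.35  9.78] tool [-0.   -3.95 -9.78]
0.7 [ 5.29 -0.47 11.48] tool [ -0.    -5.31 -11.48]
0.8 [ 6.81 -0.6  13.04] tool [ -0.    -6.84 -13.04]
0.87 [ 7.97 -0.7  14.03] tool [ -0.    -8.   -14.03]
0.9 [ 8.48 -0.75 14.43] tool [ -0.    -8.52 -14.43]
```

>>> send_rows --series '[{"delta_pos": [-0.1, 0, -0.6], "turn": 0, "jaw": 1}, {"delta_pos": [-0.1, -0.15, -1.2], "turn": 0, "jaw": 1}, {"delta_pos": [-0.1, -0.35, -1.9], "turn": 0, "jaw": 1}, {"delta_pos": [-0.1, -0.55, -2.6], "turn": 0, "jaw": 1}, {"delta_pos": [-0.1, -0.75, -3.3], "turn": 0, "jaw": 1}, {"delta_pos": [-0.1, -0.95, -4.0], "turn": 0, "jaw": 1}, {"delta_pos": [-0.1, -0.95, -4.0], "turn": 0, "jaw": 1}, {"delta_pos": [-0.1, -0.95, -4.0], "turn": 0, "jaw": 1}]'

```text
clock: 5.22
tool_pos: [0.4722, 0.0173, 0.1551]
eef_rot: [-0.675, 0.737, -0.0, 0.001]
contact_force: [-0.9, 3.4, 7.4]
opening: 0.245
```

```bash
python3 -c "
from h import *
to([.462,.017,.113])
b=vision.snapshot('side')
cv2.imwrite('pics/t3.png',cv2.resize(b[130:250,260:400],None,fx=5,fy=5,interpolation=2))"
```

```text
t 5.22 tcp [0.4722 0.0173 0.1551] F [-0.9  3.4  7.4] op 0.245 delta [0.12 1.02 4.21] turn 0.0
```

View pics/t3.png

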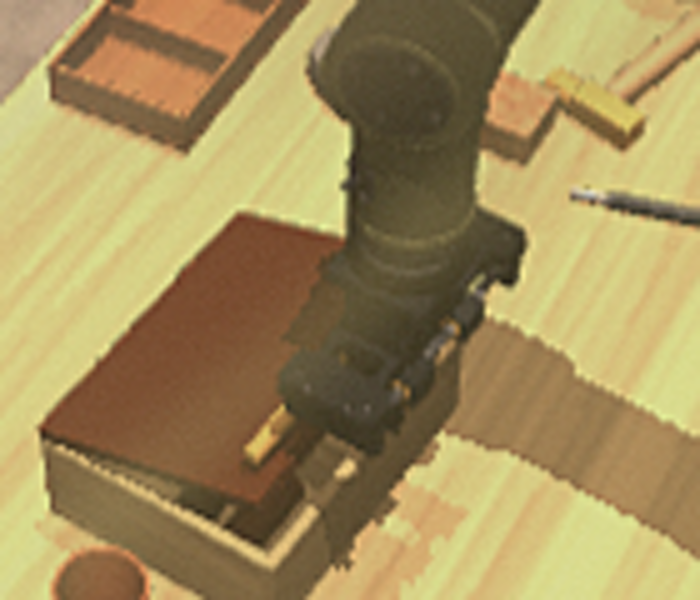

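The lid is rising with the knob. Continuing along the arc.

>>> send_rows --series '[{"delta_pos": [0, -0.38, -1.0], "turn": 0, "jaw": 1}, {"delta_pos": [0, -0.8, -2.0], "turn": 0, "jaw": 1}, {"delta_pos": [0, -1.3, -3.0], "turn": 0, "jaw": 1}, {"delta_pos": [0, -1.8, -3.95], "turn": 0, "jaw": 1}, {"delta_pos": [0, -2.4, -4.9], "turn": 0, "jaw": 1}, {"delta_pos": [0, -3.0, -5.8], "turn": 0, "jaw": 1}, {"delta_pos": [0, -3.65, -6.65], "turn": 0, "jaw": 1}, {"delta_pos": [0, -3.65, -6.65], "turn": 0, "jaw": 1}]'

```text
clock: 5.93
tool_pos: [0.507, 0.0142, 0.2205]
eef_rot: [-0.675, 0.738, 0.001, -0.001]
contact_force: [-2.2, 4.8, 1.9]
opening: 0.245
```

```bash
python3 -c "
from h import *
k=lambda l:hinge_to_world(*POSE,l,[-.218,0,.006])[0]
print(k(.65),k(.87)); to(k(.87)-[0,0,.004])"
```

```text
[0.50777473 0.01298403 0.22220714] [0.54157238 0.01000213 0.25599267]
t 5.93 tcp [0.507  0.0142 0.2205] F [-2.2  4.8  1.9] op 0.245 delta [ 0.11 -3.47 -3.16] turn -0.02
```

>>> send_rows --series '[{"delta_pos": [0, -0.7, -0.8], "turn": 0, "jaw": 1}, {"delta_pos": [0, -1.45, -1.6], "turn": 0, "jaw": 1}, {"delta_pos": [0, -2.2, -2.35], "turn": 0, "jaw": 1}, {"delta_pos": [0, -2.9, -3.0], "turn": 0, "jaw": 1}, {"delta_pos": [0, -3.4, -3.4], "turn": 0, "jaw": 1}, {"delta_pos": [0, -3.4, -3.4], "turn": 0, "jaw": 1}, {"delta_pos": [0, -3.4, -3.4], "turn": 0, "jaw": 1}]'

```text
clock: 6.52
tool_pos: [0.5379, 0.0114, 0.2529]
eef_rot: [-0.675, 0.738, 0.003, -0.003]
contact_force: [-4.6, 4.8, -6.1]
opening: 0.251
```

```bash
python3 -c "
from h import *
k=lambda l:hinge_to_world(*POSE,l,[-.218,0,.006])[0]
to(k(.87)-[0,0,.004])
b=vision.snapshot('side')
cv2.imwrite('pics/t4.png',cv2.resize(b[100:250,240:400],None,fx=4,fy=4,interpolation=2))"
```

```text
t 6.52 tcp [0.5379 0.0114 0.2529] F [-4.6  4.8 -6.1] op 0.251 delta [ 0.11 -0.38  0.08] turn -0.01
```

View pics/t4.png

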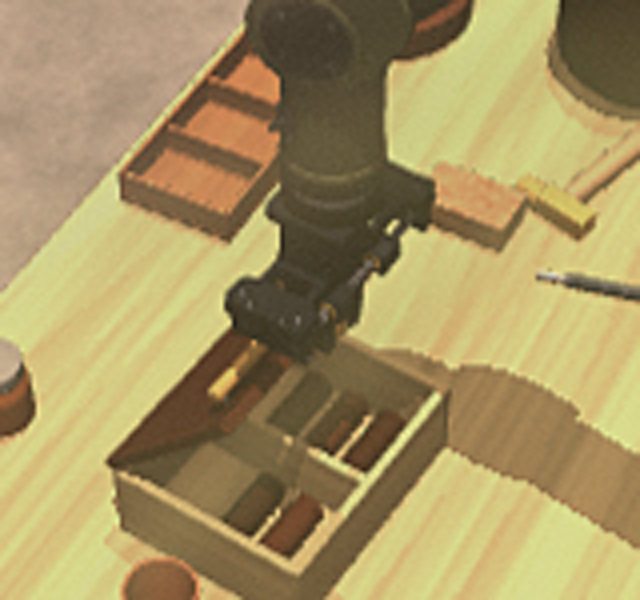

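>>> send_rows --series '[{"delta_pos": [0, 0, 0], "turn": 0, "jaw": 0.85}, {"delta_pos": [0, 0, 0], "turn": 0, "jaw": 0.7}, {"delta_pos": [0, 0, 0], "turn": 0, "jaw": 0.5}, {"delta_pos": [0, 0, 0], "turn": 0, "jaw": 0.3}, {"delta_pos": [0, 0, 0], "turn": 0, "jaw": 0.1}, {"delta_pos": [0, 0, 0], "turn": 0, "jaw": 0.1}, {"delta_pos": [0, 0, 0], "turn": 0, "jaw": 0.1}, {"delta_pos": [0, 0, 0], "turn": 0, "jaw": 0.1}]'

```text
clock: 7.23
tool_pos: [0.5424, 0.0108, 0.2544]
eef_rot: [-0.675, 0.738, -0.0, 0.0]
contact_force: [0.0, 0.5, -0.0]
opening: 0.728
```

>>> send_rows --series '[{"delta_pos": [0, 0, -0.5], "turn": 0, "jaw": 0.1}, {"delta_pos": [0, 0, -1.5], "turn": 0, "jaw": 0.1}, {"delta_pos": [0, 0, -3], "turn": 0, "jaw": 0.1}, {"delta_pos": [0, 1, -5], "turn": 0, "jaw": 0.1}, {"delta_pos": [0, 3, -7], "turn": 0, "jaw": 0.1}, {"delta_pos": [0, 6, -8], "turn": 0, "jaw": 0.1}, {"delta_pos": [0, 9, -9], "turn": 0, "jaw": 0.4}, {"delta_pos": [0, 12, -9], "turn": 0, "jaw": 0.8}]'

```text
clock: 7.9
tool_pos: [0.4225, 0.0217, 0.3461]
eef_rot: [-0.675, 0.738, -0.001, 0.002]
contact_force: [0.4, -0.0, 0.6]
opening: 0.773
```

>>> send_rows --series '[{"delta_pos": [0, 3, 0], "turn": 0, "jaw": 1}, {"delta_pos": [0, 5, 0], "turn": 0, "jaw": 1}, {"delta_pos": [0, 5, 0], "turn": 0, "jaw": 1}, {"delta_pos": [0, 5, 0], "turn": 0, "jaw": 1}, {"delta_pos": [0, 5, 0], "turn": 0, "jaw": 1}, {"delta_pos": [0, 5, 0], "turn": 0, "jaw": 1}, {"delta_pos": [0, 5, 0], "turn": 0, "jaw": 1}, {"delta_pos": [0, 5, 0], "turn": 0, "jaw": 1}]' --force 20

```text
clock: 8.57
tool_pos: [0.3736, 0.0259, 0.3441]
eef_rot: [-0.675, 0.738, -0.0, -0.0]
contact_force: [0.2, 0.5, -0.1]
opening: 0.165
```

```bash
python3 -c "
from h import *
to([.5,0,.3])
for n,s in (('side',np.s_[130:250,240:380]),('top',np.s_[150:270,230:370])):
  b=vision.snapshot(n); cv2.imwrite('pics/%s5.png'%n,b)
  cv2.imwrite('pics/%s5z.png'%n,cv2.resize(b[s],None,fx=5,fy=5,interpolation=2))"
```

```text
t 8.57 tcp [0.3736 0.0259 0.3441] F [ 0.2  0.5 -0.1] op 0.165 delta [  1.47 -12.82   4.41] turn -0.01
```

View pics/side5z.png

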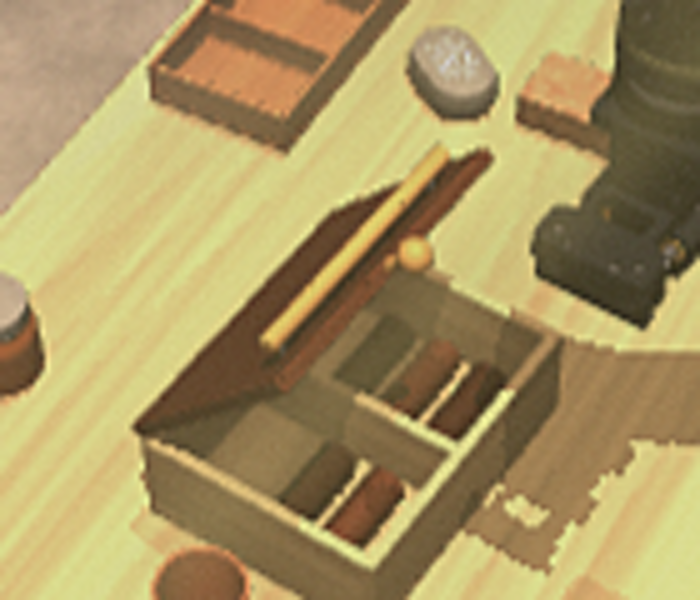

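View pics/top5z.png

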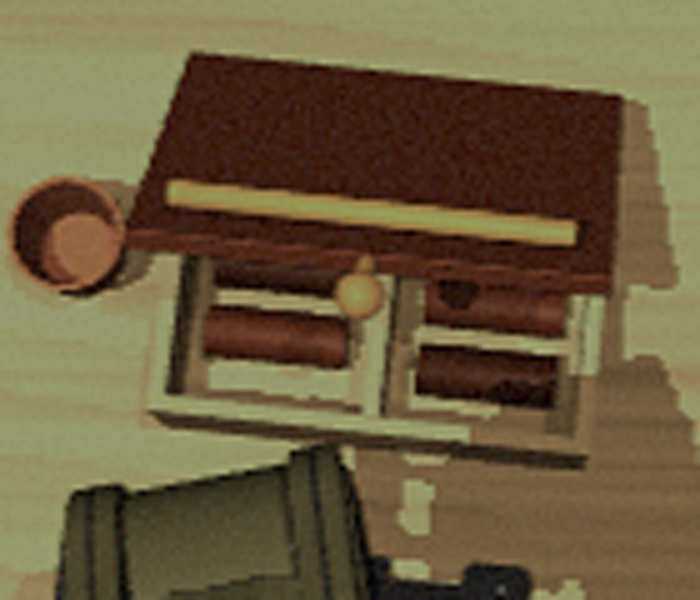

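The lid stands free at about 50°, with the knob at side zoom (415,253) and top zoom (360,296) and the rail visible. I'll refit the angle and the rail position.

Run:
```python
from h import *
Z={"side":(240,130,5),"top":(230,150,5)}
def px(n,u,v):
    a,b,f=Z[n]; return np.array([a+(u+.5)/f-.5,b+(v+.5)/f-.5])
obs={"side":dict(knob=(415,253),rr=(440,155),rl=(268,340)),
"top":dict(knob=(360,296),br=(623,97),bl=(190,53),rr=(572,234),rl=(173,194))}
L=lambda s:dict(knob=(-.218,0,.006),br=(0,-.12,.012),bl=(0,.12,.012),rr=(-.17-.7*s,-.1,.021+.7*s),rl=(-.17-.7*s,.1,.021+.7*s))
def f(p):
    o=[];l=L(p[1])
    for n in obs:
        for k,uv in obs[n].items(): o.append(proj(n,hinge_to_world(*POSE,p[0],l[k]))[0]-px(n,*uv))
    return np.ravel(o)
s=least_squares(f,[.85,.005]); print(s.x, np.rad2deg(s.x[0])); print(s.fun.reshape(-1,2).round(2))
for k in("knob","rr","rl"):
    print(k,hinge_to_world(*POSE,s.x[0],L(s.x[1])[k])[0].round(4),tri(px("side",*obs["side"][k]),px("top",*obs["top"][k]))[0].round(4))
for y in(-.06,.06): print(y,hinge_to_world(*POSE,s.x[0],[-.17-.7*s.x[1],y,.021+.7*s.x[1]])[0].round(4))
```

```text
[0.84112916 0.00721315] 48.19315072793988
[[ 0.07  0.28]
 [ 0.66 -0.71]
 [-0.22  1.23]
 [-0.01 -0.29]
 [ 0.07 -0.51]
 [-0.43 -0.12]
 [ 0.88 -0.19]
 [-1.   -0.22]]
knob [0.5367 0.0104 0.252 ] [0.5362 0.0104 0.2533]
rr [ 0.5713 -0.093   0.2333] [ 0.5717 -0.0908  0.2315]
rl [0.5889 0.1062 0.2333] [0.5884 0.1036 0.2363]
-0.06 [ 0.5749 -0.0532  0.2333]
0.06 [0.5854 0.0664 0.2333]
```

The lid stands at about 48°. The estimated rail axis is at z 0.233, so its top is near 0.240. I press 60 mm to the -y side, at (0.576, -0.053), and approach from above with shut jaws.

>>> send_rows --series '[{"delta_pos": [1, -3, 0], "turn": 0, "jaw": 1}, {"delta_pos": [2, -6.5, 0], "turn": 0, "jaw": 1}, {"delta_pos": [3, -10, 0], "turn": 0, "jaw": 1}, {"delta_pos": [4, -13.5, 0], "turn": 0, "jaw": 1}, {"delta_pos": [5, -17, 0], "turn": 0, "jaw": 1}, {"delta_pos": [5.8, -19.5, 0], "turn": 0, "jaw": 1}, {"delta_pos": [6.1, -21, 0], "turn": 0, "jaw": 1}, {"delta_pos": [6.1, -21, 0], "turn": 0, "jaw": 1}]'

```text
clock: 9.33
tool_pos: [0.5795, -0.0548, 0.3432]
eef_rot: [-0.675, 0.738, -0.001, 0.0]
contact_force: [0.2, -0.0, 0.2]
opening: 0.006
```

>>> send_rows --series '[{"delta_pos": [0, 0, 2], "turn": 0, "jaw": 1}, {"delta_pos": [0, 0, 4], "turn": 0, "jaw": 1}, {"delta_pos": [0, 0, 5.5], "turn": 0, "jaw": 1}, {"delta_pos": [0, 0, 6.5], "turn": 0, "jaw": 1}, {"delta_pos": [0, 0, 6.5], "turn": 0, "jaw": 1}, {"delta_pos": [0, 0, 6.5], "turn": 0, "jaw": 1}, {"delta_pos": [0, 0, 6.5], "turn": 0, "jaw": 1}, {"delta_pos": [0, 0, 6.5], "turn": 0, "jaw": 1}]'

```text
clock: 10.0
tool_pos: [0.5773, -0.0532, 0.2804]
eef_rot: [-0.675, 0.737, -0.001, 0.001]
contact_force: [0.3, -0.5, -0.7]
opening: -0.0
```

```bash
python3 -c "
from h import *
to([.576,-.053,.2513])
b=vision.snapshot('side')
cv2.imwrite('pics/t6.png',cv2.resize(b[90:240,240:390],None,fx=4,fy=4,interpolation=2))"
```

```text
t 10.0 tcp [ 0.5773 -0.0532  0.2804] F [ 0.3 -0.5 -0.7] op -0.0 delta [-0.01  0.14  2.91] turn 0.01
```

View pics/t6.png

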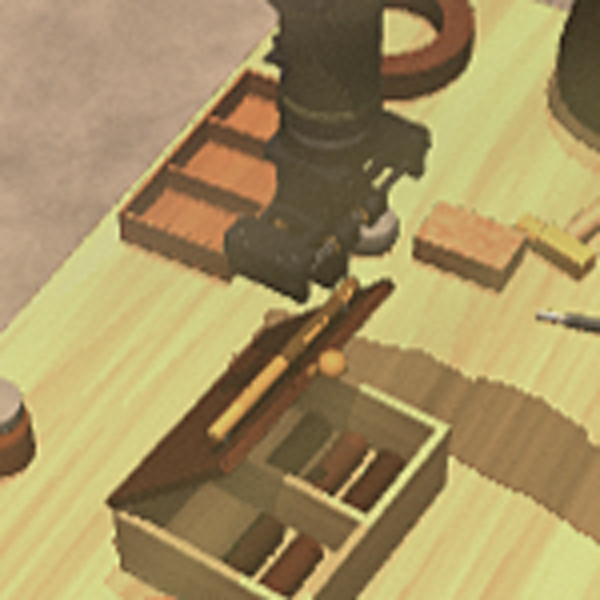

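>>> send_rows --series '[{"delta_pos": [0, 0, 0.7], "turn": 0, "jaw": 1}, {"delta_pos": [0, 0, 1.3], "turn": 0, "jaw": 1}, {"delta_pos": [0, 0, 1.7], "turn": 0, "jaw": 1}, {"delta_pos": [0, 0, 2.0], "turn": 0, "jaw": 1}, {"delta_pos": [0, 0, 2.1], "turn": 0, "jaw": 1}, {"delta_pos": [0, 0, 2.2], "turn": 0, "jaw": 1}, {"delta_pos": [0, 0, 2.2], "turn": 0, "jaw": 1}, {"delta_pos": [0, 0, 2.2], "turn": 0, "jaw": 1}]'

```text
clock: 10.72
tool_pos: [0.5768, -0.0533, 0.2573]
eef_rot: [-0.675, 0.737, -0.0, 0.0]
contact_force: [-0.1, 0.6, -0.3]
opening: 0.002
```

>>> send_rows --series '[{"delta_pos": [0, 0, 0.05], "turn": 0, "jaw": 1}, {"delta_pos": [0, 0, 0.1], "turn": 0, "jaw": 1}, {"delta_pos": [0, 0, 0.15], "turn": 0, "jaw": 1}, {"delta_pos": [0, 0, 0.2], "turn": 0, "jaw": 1}, {"delta_pos": [0, 0, 0.2], "turn": 0, "jaw": 1}]'

```text
clock: 11.13
tool_pos: [0.5766, -0.0532, 0.2551]
eef_rot: [-0.675, 0.737, 0.0, -0.0]
contact_force: [0.4, 0.4, -0.5]
opening: 0.002
```

>>> send_rows --series '[{"delta_pos": [0, 0, 0.03], "turn": 0, "jaw": 1}, {"delta_pos": [0, 0, 0.06], "turn": 0, "jaw": 1}, {"delta_pos": [0, 0, 0.1], "turn": 0, "jaw": 1}, {"delta_pos": [0, 0, 0.1], "turn": 0, "jaw": 1}]'

```text
clock: 11.47
tool_pos: [0.5766, -0.0532, 0.2541]
eef_rot: [-0.675, 0.737, 0.0, -0.0]
contact_force: [0.4, 0.4, 0.2]
opening: 0.006
```

>>> send_rows --series '[{"delta_pos": [0, 0, 0.03], "turn": 0, "jaw": 1}, {"delta_pos": [0, 0, 0.06], "turn": 0, "jaw": 1}, {"delta_pos": [0, 0, 0.1], "turn": 0, "jaw": 1}, {"delta_pos": [0, 0, 0.1], "turn": 0, "jaw": 1}]'

```text
clock: 11.8
tool_pos: [0.5766, -0.0532, 0.2531]
eef_rot: [-0.675, 0.737, 0.0, -0.0]
contact_force: [-0.9, -0.0, 0.1]
opening: 0.005
```

One call at a time from here.

>>> send_rows --series '[{"delta_pos": [0, 0, 0.03], "turn": 0, "jaw": 1}, {"delta_pos": [0, 0, 0.06], "turn": 0, "jaw": 1}, {"delta_pos": [0, 0, 0.1], "turn": 0, "jaw": 1}, {"delta_pos": [0, 0, 0.1], "turn": 0, "jaw": 1}]'

```text
clock: 12.13
tool_pos: [0.5766, -0.0533, 0.2521]
eef_rot: [-0.675, 0.737, 0.0, -0.0]
contact_force: [-1.0, -0.5, 0.6]
opening: 0.004
```

>>> send_rows --series '[{"delta_pos": [0, 0, 0.03], "turn": 0, "jaw": 1}, {"delta_pos": [0, 0, 0.06], "turn": 0, "jaw": 1}, {"delta_pos": [0, 0, 0.1], "turn": 0, "jaw": 1}, {"delta_pos": [0, 0, 0.1], "turn": 0, "jaw": 1}]'

```text
clock: 12.47
tool_pos: [0.5766, -0.0532, 0.2511]
eef_rot: [-0.675, 0.737, 0.0, -0.0]
contact_force: [-0.9, -0.2, -0.0]
opening: 0.007
```

>>> send_rows --series '[{"delta_pos": [0, 0, 0.03], "turn": 0, "jaw": 1}, {"delta_pos": [0, 0, 0.06], "turn": 0, "jaw": 1}, {"delta_pos": [0, 0, 0.1], "turn": 0, "jaw": 1}, {"delta_pos": [0, 0, 0.1], "turn": 0, "jaw": 1}]'

```text
clock: 12.8
tool_pos: [0.5767, -0.0532, 0.2509]
eef_rot: [-0.675, 0.737, -0.0, 0.0]
contact_force: [-1.4, 1.5, 5.7]
opening: 0.005
```

>>> send_rows --series '[{"delta_pos": [0, 0, 0.01], "turn": 0, "jaw": 1}, {"delta_pos": [0, 0, 0.01], "turn": 0, "jaw": 1}, {"delta_pos": [0, 0, 0.01], "turn": 0, "jaw": 1}]'

```text
clock: 13.05
tool_pos: [0.5767, -0.0532, 0.2509]
eef_rot: [-0.675, 0.737, -0.0, 0.0]
contact_force: [-1.4, -0.5, 6.2]
opening: 0.006
```

>>> send_rows --series '[{"delta_pos": [0, 0, 0.01], "turn": 0, "jaw": 1}, {"delta_pos": [0, 0, 0.01], "turn": 0, "jaw": 1}, {"delta_pos": [0, 0, 0.01], "turn": 0, "jaw": 1}, {"delta_pos": [0, 0, 0.01], "turn": 0, "jaw": 1}]'

```text
clock: 13.38
tool_pos: [0.5768, -0.0533, 0.2508]
eef_rot: [-0.675, 0.737, -0.0, 0.0]
contact_force: [-2.0, 0.4, 7.4]
opening: 0.006
```

```bash
python3 -c "
from h import *
to([.576,-.053,.2513])
b=vision.snapshot('side')
cv2.imwrite('pics/t7.png',cv2.resize(b[130:210,290:370],None,fx=7,fy=7,interpolation=2))"
```

```text
t 13.38 tcp [ 0.5768 -0.0533  0.2508] F [-2.   0.4  7.4] op 0.006 delta [-0.02  0.08 -0.05] turn 0.01
```

View pics/t7.png

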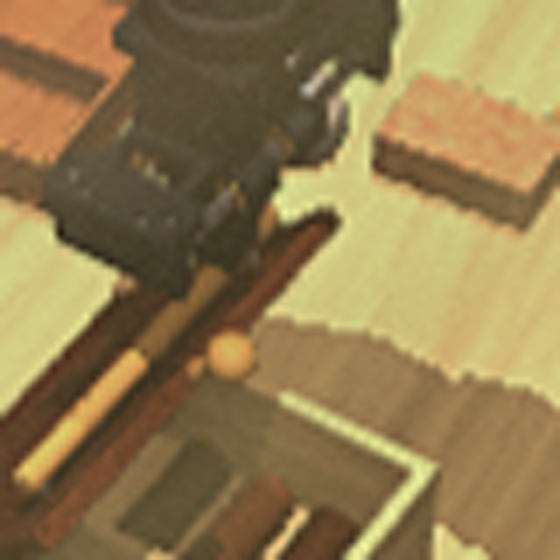

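The fingers sit on the rail, on the far side of the knob at (231,355) in the zoom. The force is about 7 N. Holding.

>>> send_rows --series '[{"delta_pos": [0, 0, 0], "turn": 0, "jaw": 1}, {"delta_pos": [0, 0, 0], "turn": 0, "jaw": 1}, {"delta_pos": [0, 0, 0], "turn": 0, "jaw": 1}, {"delta_pos": [0, 0, 0], "turn": 0, "jaw": 1}, {"delta_pos": [0, 0, 0], "turn": 0, "jaw": 1}, {"delta_pos": [0, 0, 0], "turn": 0, "jaw": 1}, {"delta_pos": [0, 0, 0], "turn": 0, "jaw": 1}, {"delta_pos": [0, 0, 0], "turn": 0, "jaw": 1}]'

```text
clock: 14.1
tool_pos: [0.5767, -0.0533, 0.2508]
eef_rot: [-0.675, 0.737, -0.0, 0.0]
contact_force: [-1.3, 0.0, 7.3]
opening: 0.003
```

>>> send_rows --series '[{"delta_pos": [0, 0, 0], "turn": 0, "jaw": 1}, {"delta_pos": [0, 0, 0], "turn": 0, "jaw": 1}, {"delta_pos": [0, 0, 0], "turn": 0, "jaw": 1}, {"delta_pos": [0, 0, 0], "turn": 0, "jaw": 1}, {"delta_pos": [0, 0, 0], "turn": 0, "jaw": 1}, {"delta_pos": [0, 0, 0], "turn": 0, "jaw": 1}, {"delta_pos": [0, 0, 0], "turn": 0, "jaw": 1}, {"delta_pos": [0, 0, 0], "turn": 0, "jaw": 1}]'

```text
clock: 14.77
tool_pos: [0.5767, -0.0532, 0.2508]
eef_rot: [-0.675, 0.737, -0.0, 0.0]
contact_force: [-1.6, -0.4, 7.1]
opening: 0.003
```

>>> send_rows --series '[{"delta_pos": [0, 0, 0], "turn": 0, "jaw": 1}, {"delta_pos": [0, 0, 0], "turn": 0, "jaw": 1}, {"delta_pos": [0, 0, 0], "turn": 0, "jaw": 1}, {"delta_pos": [0, 0, 0], "turn": 0, "jaw": 1}, {"delta_pos": [0, 0, 0], "turn": 0, "jaw": 1}, {"delta_pos": [0, 0, 0], "turn": 0, "jaw": 1}, {"delta_pos": [0, 0, 0], "turn": 0, "jaw": 1}, {"delta_pos": [0, 0, 0], "turn": 0, "jaw": 1}]'

```text
clock: 15.43
tool_pos: [0.5767, -0.0532, 0.2508]
eef_rot: [-0.675, 0.737, -0.0, 0.0]
contact_force: [-1.7, 0.0, 7.4]
opening: 0.009
```

>>> send_rows --series '[{"delta_pos": [0, 0, 0], "turn": 0, "jaw": 1}, {"delta_pos": [0, 0, 0], "turn": 0, "jaw": 1}, {"delta_pos": [0, 0, 0], "turn": 0, "jaw": 1}, {"delta_pos": [0, 0, 0], "turn": 0, "jaw": 1}]'

```text
clock: 15.77
tool_pos: [0.5767, -0.0532, 0.2508]
eef_rot: [-0.675, 0.737, -0.0, 0.0]
contact_force: [-1.8, -0.2, 7.1]
opening: 0.003
```

>>> send_rows --series '[{"delta_pos": [0, 0, -0.3], "turn": 0, "jaw": 1}, {"delta_pos": [0, 0, -1], "turn": 0, "jaw": 1}, {"delta_pos": [0, 0, -2.5], "turn": 0, "jaw": 1}, {"delta_pos": [0, 0, -5], "turn": 0, "jaw": 1}, {"delta_pos": [0, 0, -8], "turn": 0, "jaw": 1}, {"delta_pos": [0, 3, -10], "turn": 0, "jaw": 1}, {"delta_pos": [0, 6, -10], "turn": 0, "jaw": 1}, {"delta_pos": [0, 9, -10], "turn": 0, "jaw": 1}]'

```text
clock: 16.43
tool_pos: [0.4869, -0.0453, 0.3515]
eef_rot: [-0.675, 0.737, -0.001, 0.001]
contact_force: [-0.6, 0.6, -0.5]
opening: 0.005
```

>>> send_rows --series '[{"delta_pos": [0, 3, 0], "turn": 0, "jaw": 1}, {"delta_pos": [0, 6, 0], "turn": 0, "jaw": 1}, {"delta_pos": [0, 8, 0], "turn": 0, "jaw": 1}, {"delta_pos": [0, 9, 0], "turn": 0, "jaw": 1}, {"delta_pos": [0, 9, 0], "turn": 0, "jaw": 1}, {"delta_pos": [0, 9, 0], "turn": 0, "jaw": 1}, {"delta_pos": [0, 9, 0], "turn": 0, "jaw": 1}, {"delta_pos": [0, 9, 0], "turn": 0, "jaw": 1}]'

```text
clock: 17.1
tool_pos: [0.3989, -0.0375, 0.35]
eef_rot: [-0.675, 0.737, -0.0, 0.0]
contact_force: [-0.3, -0.5, -0.3]
opening: 0.003
```

```bash
python3 -c "
from h import *
to([.576,-.053,.2513])
b=vision.snapshot('side'); t=vision.snapshot('top'); cv2.imwrite('pics/t8t.png',t); cv2.imwrite('pics/t8s.png',b)
cv2.imwrite('pics/t8.png',cv2.resize(b[130:250,240:380],None,fx=5,fy=5,interpolation=2))"
```

```text
t 17.1 tcp [ 0.3989 -0.0375  0.35  ] F [-0.3 -0.5 -0.3] op 0.003 delta [-1.000e-02 -1.776e+01  9.890e+00] turn 0.01
```

View pics/t8.png

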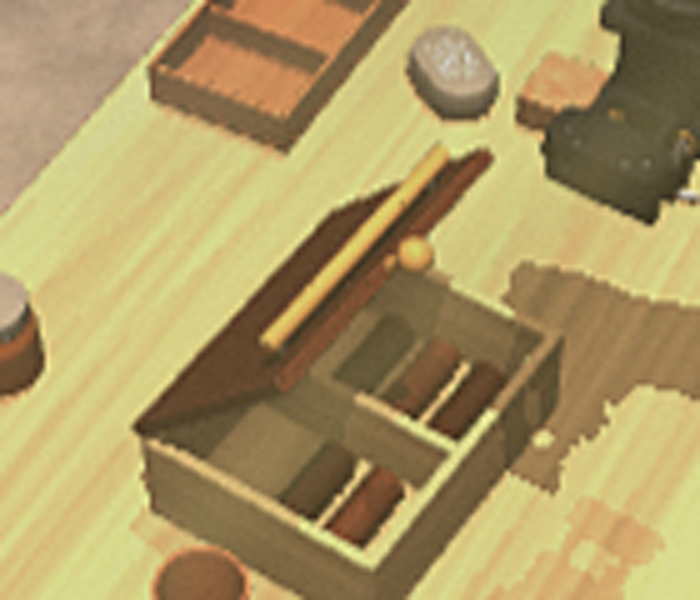

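View pics/t8t.png

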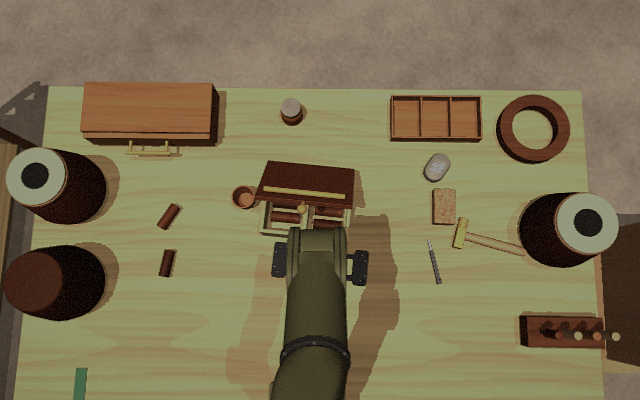

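The lid is exactly where it was before the press, with the knob again at zoom (415,253). All bystanders are at their starting pixels and the hand is clear. Handing in.

```bash
python3 -c "
from plant import order
print(order.finish_job())"
```

```text
the job is handed in; nothing more can be done
None
```

The lid now stands open by itself at about 48°, and I handed the job in at about 17 s of the 64 s allowed; no verdict is reported.

- **Lift:** I raised the lid by the knob and released it completely. It stood untouched for more than 2 s, and a fit to both cameras gave about 48° (0.84 rad).
- **Press:** I found the rail by touch at a top height of about 0.240 m, which matched the camera estimate. With shut fingertips I then held about 7 N for roughly 2.4 s. The readings were 7.1 to 7.4 N, and the highest I saw was 7.4 N. The height of the hand did not change during the hold, so the lid did not sag.
- **Final check:** After I took the hand away, the knob and rail sat at the same pixels in the side view as before the press. The bystanders looked to be where they started.
- **Disagreement:** The gripper read 0.25 open on the knob instead of the expected 0.27. The grasp held without slipping.

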